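# Proof-pull a riveted boot loop and hold it at the set mark

### The arm

A 6-joint arm with a two-finger parallel gripper is mounted at the origin on a cart in front of the work surface, level with it; the furniture and walls round the work are solid. World frame = base frame: x ahead of the robot, y to its left, z up, the work surface at z = 0. Lengths are in mm, angles in rad, forces in N, time in s.
With the tool pointing down it reaches from about 150 to 775 mm from the base axis. Payload 6.1 kg.
Tool frame: the origin (TCP) lies on the centre line of the jaws, within the pads' length; the fingertips stand 8 mm ahead of it and the grasp point (between the pads) lies 11 mm behind it; z points along the fingers, y is the line along which they close (so a half turn about z gives the same grasp; the last joint's range is limited). The gripper opens to 85 mm and grips with 20 to 120 N. Pads are 22 mm wide; open, the fingers measure 114 mm over their backs; the gripper's body (76 mm by 85 mm) begins 54 mm behind the grasp point. The pads swing forward as they close: fully open they stand 13 mm farther back than shut.
Start: joints at [-1.243, 0.126, -0.04, 1.405, 0, 1.571], TCP at [169.023, -497.031, 239.295] pointing down, gripper open.
Joint ranges: [-2.72, 2.72], [-0.95, 1.95], [-1.27, 1.35], [-1.78, 2.02], [-1.46, 1.47], [-3.14, 3.14]. Speed limits (rad/s): [2.39, 2.39, 3.01, 3.14, 3.14, 3.14].

### API

Orientations are given as a 3x3 rotation matrix whose columns are the frame's x, y, z axes.
In Python, from rig import robot gives the robot as it stands. The module is installed in compiled form; this text tells all that it offers.
- The arm moves only by the shell command python3 -m jog 'ROWS'. ROWS is text: rows parted by semicolons, each of 7 numbers parted by spaces: the shift along the world's x, y, z in m, then the turn, a rotation vector about the world's x, y, z in degrees, then the opening, from 0 (shut) to 1 (fully open). In form: x y z rx ry rz gripper; .... A call has 1 to 5 rows; each row is the pose to reach, as a shift and turn from the pose commanded when the call began; what a row does not reach only later rows make up. A row lasts 1/10 s, in which the tool goes at most 50 mm and 8.59 degrees, less where a joint would pass 70% of its speed; a pose out of reach is approached as far as the arm can. A call with a gripper value outside its range is refused whole. The fingers move at their own pace and stop on an object; the grip force is fixed at half the most. Time passes only in rows, so rows that repeat a pose let the fingers close. It gives the time, the measured TCP pose, the force, the opening and the grip force at its end, in the units of the state.
- robot.observe(): the state, without advancing time (a new reading comes with each control period).
- robot.camera(name): name is "scene" or "top"; returns a dict with "color" (480x640x3 uint8, red, green, blue), "z_map" (480x640 float32, mm along the optical axis (not along the pixel's ray), 0 where there is no reading), "camera_matrix" (3x3 intrinsics, pixels), "extrinsics" (4x4, takes a point from camera to world coordinates). Camera axes: x right, y down, z forward; pixel columns grow to the right and rows downward; lengths in mm; the calibration is good to about 2 mm. A picture is of the moment at which its call begins.
- robot.close_job(): hands the job in; it is judged then, once.
The state is a dict: "t": time; "joints": joint angles; "joint_velocities": joint speeds; "tau": joint torques, N m; "eef_pos": TCP position; "tcp_rot": TCP orientation; "contact_force": force on the tool from outside, world axes, zero at the start; "wrist_torque": the same for the moment, N m; "opening": opening from 0.0 (shut) to 1.0 (fully open); "grip_force": force on a finger pad.
Only numpy, scipy, OpenCV 4.12 (cv2) and the standard library are available. Lean on these libraries where they do the work, as an engineer would, in place of code of your own. Each camera call takes 0.05 s, during which the arm holds its last target. There are 200 camera calls.

### The job

Proof-test the boot loop that is lying ready in the bench pull tester: wind the clamp's wing key clockwise, a part turn at a time, as far as it will go so that the fibre tab cannot slip, then draw the T-handle steadily straight out against its spring until the pointer stands level with the marker clip set on the scale, not pulling past it or shifting the clip, and keep holding it there. The program finishes while still holding the handle with the pointer at the mark; leave the spare sample, the thread spool and the wax tin where they are.

Things in the scene. Friction and masses are not known exactly. Their poses are not given: they have to be found in the camera images.
- tester: Grey bench pull tester bolted to the table, base plate 270 x 84 x 12 mm. x along its length, z up; origin on the table top; base spans x -90 to 180 mm, y +-42. The handle is pulled towards -x. The clamp stands at x 70 to 162: anvil top z 30, above it a 34 mm wide arm, top z 88, with the key's axis at x 105, y 0
- key_grip (a point): Middle of the clamp's steel wing key, on its vertical axis, 121.5 mm above the table. The wing is an upright flat plate 49 mm long, 9 mm thick, z 108.5 to 132 mm, on a round hub (25 mm across, up to z 100). It does not rise or sink in turning. Site x runs along the wing, y across its thickness, z up
- clamp_key (a joint): Angle of the wing key, rad, growing clockwise seen from above. At 0 the wing lies along the tester's x. Starts at 0 to 0.7; hard stop at 3.9. It lowers the clamp's spring foot 2 mm per rad: the foot meets the tab near 2.0 and is fully tight at the stop. Takes 0.1 N m, rising to 0.2; stays where it is left
- clamp_foot: Dark steel pressing foot of the clamp, 22 mm across, under the arm; it comes down on the tab as the key is wound. Origin at the centre of its underside
- coupon: The sample under test: stiff fibre board tab 54 x 32 x 5 mm lying flat on the anvil under the foot, with a riveted steel wire loop 27 mm wide that reaches 31 mm beyond the tab's end round the hook pin. Origin under the board's centre, x along it, loop towards -x. Loose until it is clamped
- handle_grip (a point): Middle of the T-handle's wooden cross bar, 72 mm above the table, at x = -120 mm of the tester at rest. The bar is 72 mm long along the tester's y, 17 mm thick, on a steel stem 12 mm x 16 mm beneath its middle; free space all round. The point's axes are the tester's axes
- pull_handle (a joint): How far drawbar, handle and pointer are drawn out of the gauge, m: 0 at rest, end 0.062; equals the pointer's travel on the scale. Springs back when let go: 2.8 N to start plus 0.28 N per mm. First the whole gauge slides out about 4 mm, taking up the loop's slack, so the handle travels that much farther than the pointer
- pointer (a point): The dark pointer, a bar 2 mm wide and 27 mm long across the scale, moving with the handle, 43 mm above the table; at rest at x = +5 mm of the tester
- mark_tip (a point): Inner tip of the dark marker clip (9 mm wide) that sits on the +y edge of the scale; the pointer must come level with it along the tester's x. The axes are the tester's axes
- gauge: Open spring balance, 46 mm wide, x -76 to 26 mm of the tester, white scale on top (z 38), sliding on the base's rails with drawbar, handle and marker clip. Its upright 8 mm hook pin (x 47, top z 45) stands in the sample's loop with about 4 mm slack. Same axes as the tester, same origin at the start
- set_mark (a joint): Where the marker clip is set, in m of pointer travel: the pointer is level with it when joint pull_handle has the same value. Between 0.030 and 0.046, stays where set
- spare_coupon: A second sample of the same kind lying on the table beside the tester; leave it alone. Origin under its board's centre
- spool: Wooden thread spool with brown thread, 42 mm across, 50 mm tall, standing beside the tester; leave it alone. Origin at the centre of its underside
- wax: Round wax tin, 59 mm across, 20 mm tall, on the far side of the tester; leave it alone. Origin at the centre of its underside
Things that resemble listed ones, but are neither listed nor needed, are in the scene too. What is shaped like the coupon but black or purple is not meant.

How it is judged (in metres and radians):
On the way, in this order (a step that is already met when the one before it is completed fails the run):
1. the key is wound to its stop and the foot presses hard on the tab, the handle still undrawn (value of joint clamp_key above 3.6 rad and contact force between clamp_foot and coupon above 15 N and value of joint pull_handle below 0.006 m), for 0.2 s.
2. the handle is drawn until the pointer is level with the marker (x of pointer in the frame of mark_tip between -0.004 and 0.004 m), for 0.3 s.
At the end, for the whole second after the job is handed in: Fingers hold the T-handle with the pointer within 4 mm of the marker; over 6 N goes through the loop; key within 0.3 rad of its stop, foot pressing over 15 N; tab shifted under 5 mm, marker clip not reset, bystanders moved under 15 mm (all of step 2 and contact force between the fingers and gauge above 6 N and contact force between gauge and coupon above 6 N and value of joint clamp_key above 3.6 rad and contact force between clamp_foot and coupon above 15 N and distance of coupon from where it was at the start of the episode below 0.005 m and distance of each of spare_coupon, spool, wax from where it was at the start of the episode below 0.015 m); the arm keeps its last pose, push and grip.
It fails at once if the sample is pulled more than 8 mm past the marker (x of pointer in the frame of mark_tip below -0.008 m).
It fails at once if the tab slips more than 8 mm in the clamp (distance of coupon from where it was at the start of the episode above 0.008 m).
It fails at once if the marker clip is shifted along the scale (distance of mark_tip from where it was at the start of the episode above 0.012 m).
It also fails if it takes over 61 s, if anything falls off the work surface, if the arm or the gripper's body presses on something with over 40 N, if the wrist force passes 120 N, or if a joint passes its speed limit or range.

## Working session

There is one attempt and no reset: what is moved stays moved. The work goes in short steps, Python scripts to look and compute and a shell command to move; the robot and the scene stay as the last step left them, time stands still between calls to the robot, and variables do not carry over. Pictures are saved under pics/ and viewed, at most 12 in all, crops included, and the job is handed in when it is done.

```bash
mkdir -p pics; cat > h.py <<'E'
import numpy as np, cv2
from rig import robot
def snap(n,f=None):
    c=robot.camera(n)
    if f: cv2.imwrite('pics/'+f,c['color'][:,:,::-1])
    return c
def plane(c,u,v,z):
    K=c['camera_matrix'];E=c['extrinsics']
    d=E[:3,:3]@np.linalg.inv(K)@np.array([u,v,1.]);o=E[:3,3]
    return o+d*(z-o[2])/d[2]
def pix(c,p):
    E=np.linalg.inv(c['extrinsics']);q=c['camera_matrix']@(E[:3,:3]@np.array(p,float)+E[:3,3]);return q[:2]/q[2]
def cloud(c):
    z=c['z_map'];v,u=np.indices(z.shape);K=c['camera_matrix'];E=c['extrinsics']
    P=np.stack([(u-K[0,2])/K[0,0]*z,(v-K[1,2])/K[1,1]*z,z],-1)
    return P@E[:3,:3].T+E[:3,3]
E
python3 - <<'E'
from h import *
for n in('top','scene'):
    c=snap(n,n+'0.png');print(n,c['camera_matrix'].round(1).tolist(),c['extrinsics'].round(3).tolist())
o=robot.observe();print(o['t'],o['tcp_rot'],o['opening'],o['contact_force'])
E
```

```text
top [[582.1, 0.0, 314.5], [0.0, 582.1, 242.3], [0.0, 0.0, 1.0]] [[0.014, -0.984, 0.178, 287.28], [-1.0, -0.017, -0.01, 80.641], [0.013, -0.178, -0.984, 1226.388], [0.0, 0.0, 0.0, 1.0]]
scene [[485.6, 0.0, 315.1], [0.0, 485.6, 231.8], [0.0, 0.0, 1.0]] [[-0.61, -0.407, 0.68, -105.185], [-0.792, 0.334, -0.511, 527.628], [-0.019, -0.85, -0.526, 584.073], [0.0, 0.0, 0.0, 1.0]]
0.1 [[ 9.46751400e-01  3.21965200e-01 -4.43550195e-04]
 [ 3.21965505e-01 -9.46750459e-01  1.33507460e-03]
 [ 9.91620887e-06 -1.40679161e-03 -9.99999010e-01]] 1.0030802559986027 [-0.23410387  0.29257709 -0.85914889]
```

View pics/top0.png

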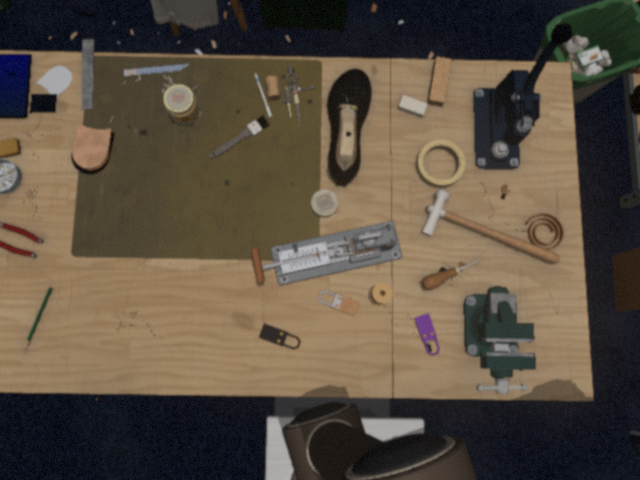

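View pics/scene0.png

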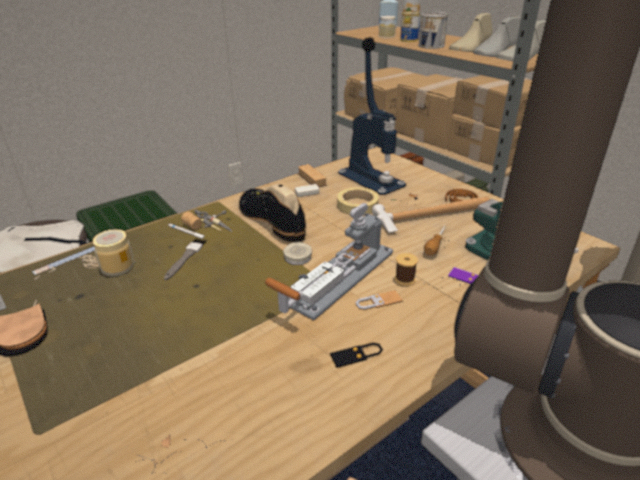

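Top view: tester with its T-handle at (258,266) and clamp near (375,240); the spare tab is at (338,302), spool (381,294), wax tin (324,203). Lookalikes: black tab (280,336), purple tab (427,334), press (505,125) and vise (500,330). None of these is the tester. In the scene view the handle is at (283,288) and the key at about (365,220). Next is a close crop with measurements.

```bash
python3 - <<'E'
from h import *
c=snap('top');s=snap('scene')
a=c['color'][205:295,240:410];a=cv2.resize(a,None,fx=4.6,fy=4.6,interpolation=cv2.INTER_CUBIC)
b=s['color'][190:320,255:400];b=cv2.resize(b,None,fx=4,fy=4,interpolation=cv2.INTER_CUBIC)
cv2.imwrite('pics/ct.png',a[:,:,::-1]);cv2.imwrite('pics/cs.png',b[:,:,::-1])
for n,k in(('top',c),('scene',s)):
    hsv=cv2.cvtColor(k['color'],cv2.COLOR_RGB2HSV)
    box=(240,240,275,290) if n=='top' else (255,270,310,310)
    m=cv2.inRange(hsv,(3,130,60),(14,255,190));mm=np.zeros_like(m);mm[box[1]:box[3],box[0]:box[2]]=m[box[1]:box[3],box[0]:box[2]]
    nn,l,st,ce=cv2.connectedComponentsWithStats(mm)
    i=1+st[1:,4].argmax();v,u=np.nonzero(l==i);(ctr,wh,ang)=cv2.minAreaRect(np.c_[u,v].astype(np.float32))
    print(n,st[i],ce[i],ctr,wh,ang,'at72:',plane(k,*ctr,76).round(1))
P=cloud(c);
for (u,v) in((258,266),(360,232),(365,240),(375,240),(330,255),(300,258)):print(u,v,P[v,u].round(1))
# points above z 104 near the clamp -> wing
for n,k in(('top',c),('scene',s)):
    P=cloud(k);m=(P[...,2]>106)&(P[...,2]<140)&(P[...,0]>200)&(P[...,0]<360)&(P[...,1]>-120)&(P[...,1]<50)
    q=P[m];print(n,m.sum(),q.mean(0).round(1) if len(q) else '')
    if len(q)>5:
        w,V=np.linalg.eigh(np.cov(q[:,:2].T));print(w.round(1),V[:,1],q.min(0).round(),q.max(0).round())
    v,u=np.nonzero(m);print(u.min(),u.max(),v.min(),v.max()) if len(q) else 0
# base plate top z 8..16
P=cloud(c);m=(np.abs(P[...,2]-12)<4)&(P[...,0]>150)&(P[...,0]<400)&(P[...,1]>-150)&(P[...,1]<180)
hsv=cv2.cvtColor(c['color'],cv2.COLOR_RGB2HSV)
g=cv2.inRange(hsv,(85,8,60),(130,90,255));g[:215]=0;g[290:]=0;g[:,:265]=0;g[:,405:]=0
cn=max(cv2.findContours(g,0,2)[0],key=cv2.contourArea);r=cv2.minAreaRect(cn);print(r)
for p in cv2.boxPoints(r):print(p.round(1),plane(c,*p,12).round(1))
E
```

```text
top [252 247  12  35 223] [257.04932735 263.95964126] (256.87200927734375, 264.2960205078125) (34.70378112792969, 7.334303379058838) 79.69515228271484 at72: [449.2 182.8  76. ]
scene [265 278  34  21 280] [281.54642857 287.85714286] (282.0000305175781, 288.0) (36.671512603759766, 8.049844741821289) 26.56505012512207 at72: [444.9 186.3  76. ]
258 266 [445.6 180.4  77.4]
360 232 [527.7 -27.   29.4]
365 240 [494.3 -28.8 117.5]
375 240 [499.5 -51.2  91.4]
330 255 [478.7  35.3  23.9]
300 258 [468.9  97.7  39.7]
top 0 
scene 0 
((284.49139404296875, 256.35345458984375), (4.333112716674805, 7.615774154663086), 23.198591232299805)
[281. 259.] [470.3 138.1  12. ]
[284. 252.] [485.4 132.1  12. ]
[288.  253.7] [481.8 123.6  12. ]
[285.  260.7] [466.8 129.6  12. ]
```

View pics/ct.png

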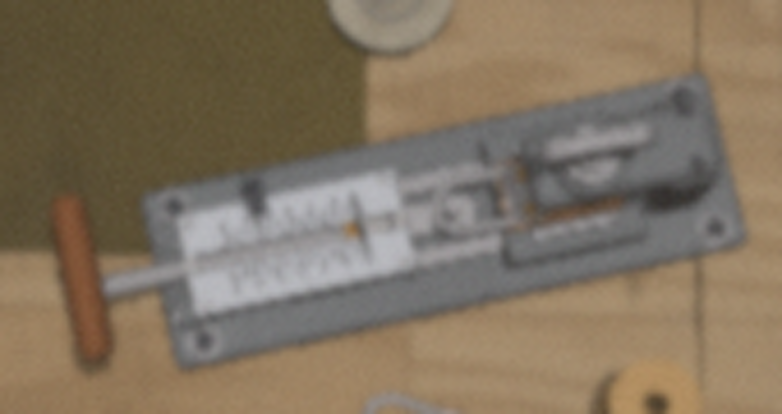

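View pics/cs.png

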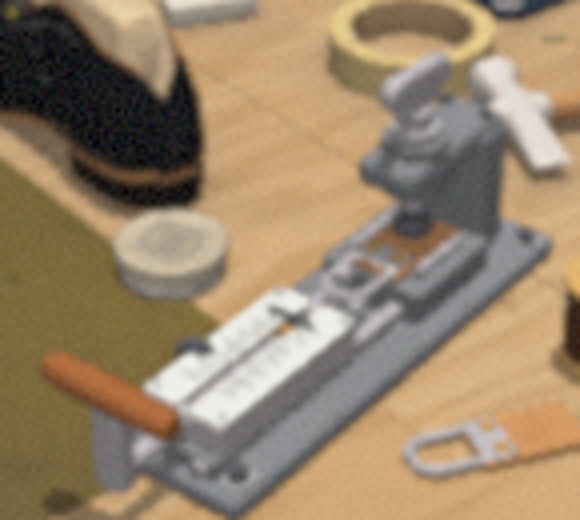

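The crops confirm the tester. In the top crop, the base corners are at about (145,193), (180,368), (748,240) and (705,75). The wing runs (548,148)-(650,130), the pointer is at x≈362 and the clip at (256,195).

```bash
python3 - <<'E'
from h import *
c=snap('top');s=snap('scene')
T=lambda x,y:(240+(x+.5)/4.6-.5,205+(y+.5)/4.6-.5)
S=lambda x,y:(255+(x+.5)/4-.5,190+(y+.5)/4-.5)
loc=np.array([[-90,42],[-90,-42],[180,-42],[180,42]],float)
W=np.array([plane(c,*T(*p),12)[:2] for p in((145,193),(180,368),(748,240),(705,75))])
print(W.round(1),np.linalg.norm(np.diff(W,axis=0),axis=1))
a=loc-loc.mean(0);b=W-W.mean(0);H=a.T@b;th=np.arctan2(H[0,1]-H[1,0],H[0,0]+H[1,1])
R=np.array([[np.cos(th),-np.sin(th)],[np.sin(th),np.cos(th)]]);t=W.mean(0)-R@loc.mean(0)
print('th',np.degrees(th),'t',t,'res',(loc@R.T+t-W).round(1))
f=lambda x,y:R@[x,y]+t
print('key',f(105,0),'handle',f(-120,0))
inv=lambda p:R.T@(p[:2]-t)
print('handle bar meas',inv(plane(c,256.87,264.3,78)),inv(plane(s,282,288,74)))
ends=[plane(c,*T(*p),132)[:2] for p in((548,148),(650,130))];print('wing',[inv(e).round(1) for e in ends])
ends=[plane(s,*S(*p),132)[:2] for p in((388,95),(445,62))];print('wing scene',[inv(e).round(1) for e in ends])
print('pointer',inv(plane(c,*T(362,225),43)),'clip',inv(plane(c,*T(262,212),43)),inv(plane(c,*T(250,180),43)))
print('scene ptr',inv(plane(s,*S(293,315),43)),'clip',inv(plane(s,*S(193,347),43)))
print('pix of key',pix(c,[*f(105,0),132]),pix(s,[*f(105,0),132]))
E
```

```text
[[ 496.6  159.6]
 [ 416.1  141.5]
 [ 479.2 -117.9]
 [ 556.5  -98.9]] [ 82.45760969 266.99604335  79.60485654]
th -76.6366822519557 t [476.71122725  64.84357211] res [[ 0.2  2.5]
 [-1.1  1.2]
 [-1.8 -2. ]
 [ 2.6 -1.7]]
key [500.97935851 -37.31345313] handle [448.9762201  181.59445809]
handle bar meas [-121.04198812    0.19200718] [-123.72917968   -1.05076525]
wing [array([82.9,  1.9]), array([126.2,   0.2])]
wing scene [array([70.8, -5.1]), array([113.7,  -8.3])]
pointer [4.92800598 0.45765399] clip [-37.52440604  15.84092549] [-39.70018829  31.22266464]
scene ptr [ 1.32851592 -1.81172084] clip [-46.59987343  19.4455606 ]
pix of key [370.18776058 235.28488569] [359.75735599 205.61503663]
```

Measured key at (501,-37) and handle at (449,182), with tester yaw -76.6° and wing angle q≈0.04. The mark is about 43 mm of travel. The tool yaw is now 18.8°. I'll turn it about +262° (to -79°) so that one grip covers the whole 221° winding, and test the joint-6 sense on the first move.

```bash
python3 -m jog '0.03 0.04 0 0 0 8 1; 0.06 0.08 0 0 0 16 1; 0.09 0.12 0 0 0 24 1; 0.12 0.16 0 0 0 32 1; 0.15 0.2 0 0 0 40 1'
python3 -c "
from h import *
o=robot.observe();print(np.degrees(o['joints']).round(1),o['tcp_rot'][:2])"
```

```text
t: 0.8
eef_pos: [319.7, -295.4, 239.4]
tcp_rot: [[0.514, 0.858, 0.001], [0.858, -0.514, -0.0], [-0.0, 0.001, -1.0]]
contact_force: [1.5, 0.4, 0.2]
opening: 0.999
grip_force: 0.0
[-42.7  -2.5 -12.4  80.    0.   78.2] [[ 5.14007893e-01  8.57785308e-01  5.00599226e-04]
 [ 8.57785454e-01 -5.14007799e-01 -3.12244721e-04]]
```

```bash
python3 -m jog '0.03 0.04 0 0 0 8 1; 0.06 0.08 0 0 0 16 1; 0.09 0.12 0 0 0 24 1; 0.12 0.16 0 0 0 32 1; 0.15 0.2 0 0 0 40 1' | head -2
python3 -m jog '0.008 0.012 0 0 0 8.5 1; 0.016 0.024 0 0 0 17 1; 0.024 0.036 0 0 0 25.5 1; 0.031 0.048 0 0 0 34 1; 0.031 0.058 0 0 0 42 1' |head -2
python3 -m jog '0 0 0 0 0 8.5 1; 0 0 0 0 0 17 1; 0 0 0 0 0 25.5 1; 0 0 0 0 0 34 1; 0 0 0 0 0 42 1' |head -2
python3 -m jog '0 0 0 0 0 8.5 1; 0 0 0 0 0 17 1; 0 0 0 0 0 25.5 1; 0 0 0 0 0 34 1; 0 0 0 0 0 42 1' |head -2
python3 -m jog '0 0 0 0 0 8.5 1; 0 0 0 0 0 17 1; 0 0 0 0 0 25.5 1; 0 0 0 0 0 34 1; 0 0 0 0 0 42 1' |head -2
python3 -m jog '0 0 0 0 0 7 1; 0 0 0 0 0 14 1; 0 0 0 0 0 14 1'
python3 -c "
from h import *
o=robot.observe();print(np.degrees(o['joints']).round(1),np.degrees(np.arctan2(o['tcp_rot'][1][0],o['tcp_rot'][0][0])))
c=snap('scene')
b=cv2.resize(c['color'][120:320,255:455],None,fx=3,fy=3,interpolation=cv2.INTER_CUBIC);cv2.imwrite('pics/s1.png',b[:,:,::-1])"
```

```text
t: 1.3
eef_pos: [469.9, -95.0, 239.5]
t: 1.8
eef_pos: [500.7, -38.3, 239.0]
t: 2.3
eef_pos: [500.0, -39.0, 239.2]
t: 2.8
eef_pos: [500.0, -39.0, 239.2]
t: 3.3
eef_pos: [500.0, -39.0, 239.2]
t: 3.6
eef_pos: [500.0, -39.0, 239.3]
tcp_rot: [[0.187, -0.982, -0.0], [-0.982, -0.187, 0.0], [-0.0, 0.0, -1.0]]
contact_force: [-0.7, -0.5, -0.5]
opening: 1.002
grip_force: 0.0
[  -4.5    4.7   -5.1   80.2    0.  -105.3] -79.2003220625609
```

View pics/s1.png

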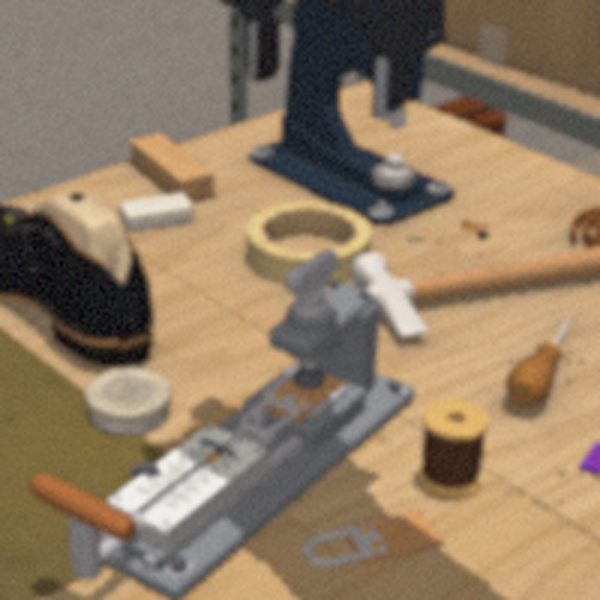

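The gripper (its fingers at top left) is clear above the key, whose wing is at about (310,275), and nothing is in the descent path. I'll descend to TCP z 113 and grip.

```bash
python3 -m jog '0.001 0.0015 -0.03 0 0 0 1; 0.001 0.0015 -0.06 0 0 0 1; 0.001 0.0015 -0.09 0 0 0 1; 0.001 0.0015 -0.11 0 0 0 1; 0.001 0.0015 -0.126 0 0 0 1'
python3 -m jog '0 0 0 0 0 0 0.25; 0 0 0 0 0 0 0.25; 0 0 0 0 0 0 0.25;0 0 0 0 0 0 0.25; 0 0 0 0 0 0 0.25'
python3 -m jog '0 0 0 0 0 0 0; 0 0 0 0 0 0 0;0 0 0 0 0 0 0; 0 0 0 0 0 0 0;0 0 0 0 0 0 0'
python3 -c "
from h import *
o=robot.observe();print(o['wrist_torque'],o['tau'])"
```

```text
t: 4.15
eef_pos: [500.3, -37.5, 111.7]
tcp_rot: [[0.184, -0.983, -0.002], [-0.983, -0.184, 0.0], [-0.0, 0.002, -1.0]]
contact_force: [-0.5, 0.5, 0.4]
opening: 0.999
grip_force: 0.0
t: 4.65
eef_pos: [501.5, -37.6, 114.1]
tcp_rot: [[0.187, -0.982, 0.001], [-0.982, -0.187, -0.0], [0.0, -0.001, -1.0]]
contact_force: [0.2, 0.1, 0.9]
opening: 0.249
grip_force: 0.0
t: 5.15
eef_pos: [502.4, -37.4, 114.3]
tcp_rot: [[0.187, -0.982, 0.003], [-0.982, -0.187, 0.0], [0.0, -0.003, -1.0]]
contact_force: [4.6, 1.7, 5.0]
opening: 0.137
grip_force: 59.0
[ 0.3955173  -1.03770905  0.03863276] [ -0.94768435 -38.5704875   28.91719222   2.07571261  -0.58354871
  -0.04047294]
```

```bash
python3 -m jog '0.001 0 0 0 0 -8 0; 0.001 0 0 0 0 -16 0; 0.001 0 0 0 0 -24 0; 0.001 0 0 0 0 -32 0; 0.001 0 0 0 0 -40 0'
python3 -c "
from h import *
o=robot.observe();print(o['wrist_torque'],o['joints'][5])
c=snap('scene')
b=cv2.resize(c['color'][120:320,255:455],None,fx=3,fy=3,interpolation=cv2.INTER_CUBIC);cv2.imwrite('pics/s2.png',b[:,:,::-1])"
```

```text
t: 5.65
eef_pos: [501.9, -37.3, 114.2]
tcp_rot: [[-0.493, -0.87, 0.001], [-0.87, 0.493, 0.0], [-0.001, -0.0, -1.0]]
contact_force: [-0.9, 1.6, 9.5]
opening: 0.136
grip_force: 59.6
[0.43082599 0.07893013 0.13263878] -1.129966570999162
```

View pics/s2.png

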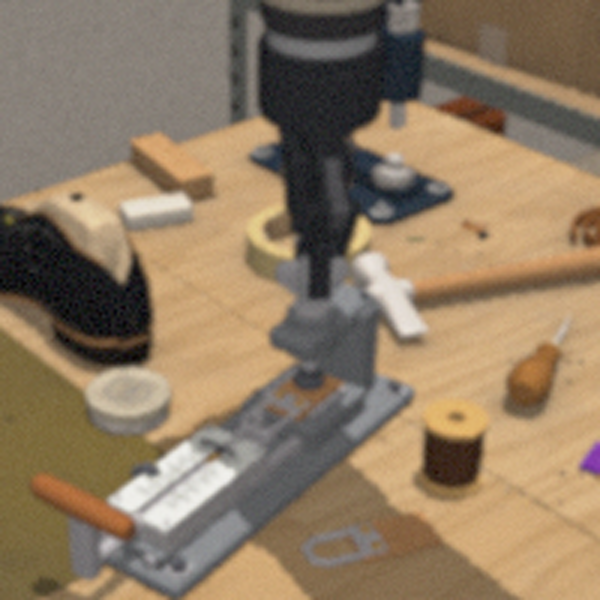

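The fingers hold the wing at about (318,275), the wing has turned with them, and the torque of 0.13 N m matches the key. I'll keep winding and watch torque and force.

```bash
Q="from rig import robot;o=robot.observe();print('TZ',o['wrist_torque'],o['joints'][5])"
python3 -m jog '0 0 0 0 0 -8 0; 0 0 0 0 0 -16 0; 0 0 0 0 0 -24 0; 0 0 0 0 0 -32 0; 0 0 0 0 0 -40 0'; python3 -c "$Q"
python3 -m jog '0 0 0 0 0 -8 0; 0 0 0 0 0 -16 0; 0 0 0 0 0 -24 0; 0 0 0 0 0 -32 0; 0 0 0 0 0 -40 0'; python3 -c "$Q"
python3 -m jog '0 0 0 0 0 -8 0; 0 0 0 0 0 -16 0; 0 0 0 0 0 -24 0; 0 0 0 0 0 -32 0; 0 0 0 0 0 -40 0'; python3 -c "$Q"
```

```text
t: 6.2
eef_pos: [501.6, -36.9, 114.2]
tcp_rot: [[-0.937, -0.35, -0.0], [-0.35, 0.937, 0.001], [-0.0, 0.001, -1.0]]
contact_force: [-1.2, 4.4, 10.2]
opening: 0.138
grip_force: 59.8
TZ [0.77557657 0.29201119 0.12359245] -0.4318334742436631
t: 6.7
eef_pos: [501.6, -36.4, 114.2]
tcp_rot: [[-0.943, 0.334, -0.0], [0.334, 0.943, 0.002], [0.001, 0.002, -1.0]]
contact_force: [-1.5, 5.1, 10.7]
opening: 0.137
grip_force: 59.8
TZ [1.12303821 0.23147575 0.15616607] 0.2662895576767662
t: 7.2
eef_pos: [501.9, -36.0, 114.2]
tcp_rot: [[-0.508, 0.861, 0.001], [0.861, 0.508, 0.003], [0.003, 0.002, -1.0]]
contact_force: [-0.9, 7.8, 9.8]
opening: 0.139
grip_force: 59.6
TZ [1.45954106 0.0176026  0.16619436] 0.9643874557405212
```

```bash
Q="from rig import robot;o=robot.observe();print('TZ',o['wrist_torque'],o['joints'][5])"
python3 -m jog '0 0.001 0 0 0 -8 0; 0 0.001 0 0 0 -16 0; 0 0.001 0 0 0 -24 0; 0 0.001 0 0 0 -32 0; 0 0.001 0 0 0 -40 0'; python3 -c "$Q"
python3 -m jog '0 0 0 0 0 -4 0; 0 0 0 0 0 -8 0; 0 0 0 0 0 -12 0;0 0 0 0 0 -12 0'; python3 -c "$Q"
python3 -m jog '0 0 0 0 0 -3 0; 0 0 0 0 0 -5 0;0 0 0 0 0 -5 0'; python3 -c "$Q"
```

```text
t: 7.7
eef_pos: [502.4, -35.8, 114.3]
tcp_rot: [[0.165, 0.986, 0.001], [0.986, -0.165, 0.001], [0.002, 0.001, -1.0]]
contact_force: [1.6, 4.1, 8.2]
opening: 0.137
grip_force: 59.4
TZ [ 0.77487362 -0.41637893  0.17644587] 1.6644331739259568
t: 8.1
eef_pos: [502.6, -35.9, 114.2]
tcp_rot: [[0.363, 0.932, 0.002], [0.932, -0.363, 0.001], [0.002, 0.001, -1.0]]
contact_force: [3.5, 4.0, 7.4]
opening: 0.137
grip_force: 59.3
TZ [ 0.73859336 -0.47348487  0.06701663] 1.8698574106305017
t: 8.4
eef_pos: [502.7, -35.9, 114.3]
tcp_rot: [[0.442, 0.897, 0.002], [0.897, -0.442, 0.001], [0.002, 0.001, -1.0]]
contact_force: [2.5, 3.9, 7.7]
opening: 0.132
grip_force: 59.3
TZ [ 0.78393494 -0.46496446  0.00975131] 1.9563527484229402
```

```bash
Q="from rig import robot;o=robot.observe();print('TZ',o['wrist_torque'],o['joints'][5])"
python3 -m jog '0 0 0 0 0 -2 0; 0 0 0 0 0 -4 0'; python3 -c "$Q"
python3 -m jog '0 0 0 0 0 -2 0; 0 0 0 0 0 -4 0'; python3 -c "$Q"
python3 -c "
from h import *
for n,a,b in(('scene',120,255),('top',180,290)):
    c=snap(n); r=c['color'][a:a+(200 if n=='scene' else 90),b:b+(200 if n=='scene' else 120)]
    b=cv2.resize(r,None,fx=3 if n=='scene' else 5,fy=3 if n=='scene' else 5,interpolation=cv2.INTER_CUBIC);cv2.imwrite('pics/s3%s.png'%n,b[:,:,::-1])"
```

```text
t: 8.6
eef_pos: [502.7, -35.9, 114.3]
tcp_rot: [[0.504, 0.864, 0.002], [0.864, -0.504, 0.001], [0.002, 0.001, -1.0]]
contact_force: [2.8, 3.0, 7.3]
opening: 0.136
grip_force: 59.3
TZ [ 0.66495104 -0.48150428  0.13993401] 2.0266415385682315
t: 8.8
eef_pos: [502.7, -36.0, 114.3]
tcp_rot: [[0.563, 0.827, 0.002], [0.827, -0.563, 0.001], [0.002, 0.001, -1.0]]
contact_force: [3.5, 2.7, 7.4]
opening: 0.136
grip_force: 59.3
TZ [ 0.69504631 -0.59372911  0.3121799 ] 2.096243160235659
```

View pics/s3scene.png

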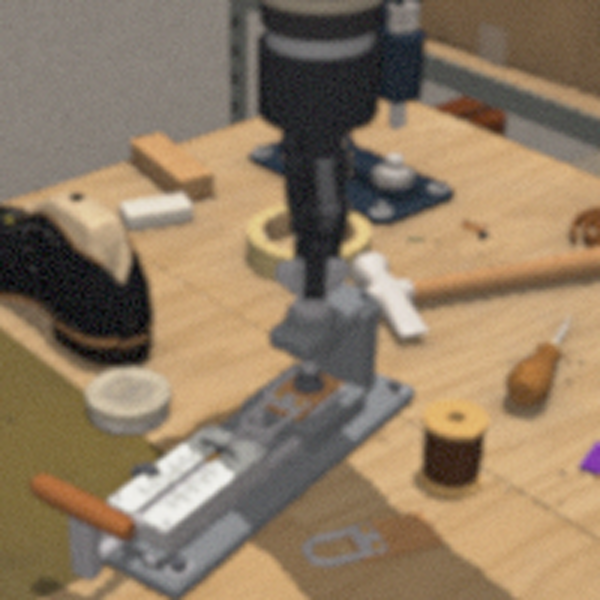

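The foot, at (308,380), is now on the tab and the torque has climbed to 0.31 N m, so the stop is near. One or two more small turns will confirm it.

```bash
Q="from rig import robot;o=robot.observe();print('TZ',o['wrist_torque'],o['joints'][5])"
python3 -m jog '0 0 0 0 0 -2 0; 0 0 0 0 0 -3 0'; python3 -c "$Q"
python3 -m jog '0 0 0 0 0 -2 0; 0 0 0 0 0 -3 0; 0 0 0 0 0 -3 0;0 0 0 0 0 -3 0'; python3 -c "$Q"
```

```text
t: 9.1
eef_pos: [502.8, -36.0, 114.3]
tcp_rot: [[0.605, 0.797, 0.002], [0.797, -0.605, 0.001], [0.002, 0.001, -1.0]]
contact_force: [3.2, 2.8, 7.3]
opening: 0.138
grip_force: 59.3
TZ [ 0.62219024 -0.56771106  0.52570849] 2.1478288085508446
t: 9.5
eef_pos: [502.8, -36.0, 114.3]
tcp_rot: [[0.644, 0.765, 0.002], [0.765, -0.644, 0.001], [0.002, 0.001, -1.0]]
contact_force: [2.3, 2.6, 7.8]
opening: 0.139
grip_force: 59.9
TZ [ 0.60204867 -0.59940792  0.6051993 ] 2.198855945796612
```

Torque is 0.6 N m without turning, so the stop is reached. I'll relax slightly, release, and rise.

```bash
python3 -m jog '0 0 0 0 0 2 0; 0 0 0 0 0 5 0; 0 0 0 0 0 5 0' | grep force
python3 -m jog '0 0 0 0 0 0 1; 0 0 0 0 0 0 1; 0 0 0 0 0 0 1; 0 0 0 0 0 0 1;0 0 0 0 0 0 1'
python3 -m jog '0 0 0.03 0 0 0 1; 0 0 0.06 0 0 0 1; 0 0 0.09 0 0 0 1;0 0 0.1 0 0 0 1'|head -3
python3 -m jog '-0.01 0.04 0 0 0 8.5 1; -0.02 0.08 0 0 0 17 1; -0.03 0.12 0 0 0 25.5 1;-0.04 0.16 0 0 0 34 1;-0.05 0.2 0 0 0 42 1'|head -3
python3 -m jog '0 0.005 0 0 0 8.5 1; 0 0.01 0 0 0 17 1; 0 0.015 0 0 0 25.5 1;0 0.018 0 0 0 34 1;0 0.018 0 0 0 42 1'|head -3
python3 -m jog '0 0 0 0 0 8.5 1; 0 0 0 0 0 17 1; 0 0 0 0 0 25.5 1;0 0 0 0 0 34 1;0 0 0 0 0 42 1'
python3 - <<'E'
from h import *
o=robot.observe();print(o['joints'],np.degrees(np.arctan2(o['tcp_rot'][1][0],o['tcp_rot'][0][0])))
c=snap('top')
cv2.imwrite('pics/t4.png',cv2.resize(c['color'][205:295,240:410],None,fx=4.6,fy=4.6,interpolation=cv2.INTER_CUBIC)[:,:,::-1])
E
```

```text
contact_force: [3.0, 2.4, 7.2]
grip_force: 59.3
t: 10.3
eef_pos: [501.7, -36.6, 113.0]
tcp_rot: [[0.577, 0.817, -0.001], [0.817, -0.577, -0.0], [-0.001, -0.001, -1.0]]
contact_force: [-0.0, 0.1, 0.0]
opening: 0.971
grip_force: 0.0
t: 10.7
eef_pos: [503.1, -36.7, 216.3]
tcp_rot: [[0.577, 0.817, 0.004], [0.817, -0.577, -0.0], [0.002, 0.004, -1.0]]
t: 11.2
eef_pos: [451.1, 164.8, 212.5]
tcp_rot: [[-0.124, 0.992, -0.001], [0.992, 0.124, -0.0], [-0.0, -0.001, -1.0]]
t: 11.7
eef_pos: [451.7, 181.8, 212.3]
tcp_rot: [[-0.757, 0.654, -0.001], [0.654, 0.757, -0.0], [0.001, -0.001, -1.0]]
t: 12.2
eef_pos: [451.7, 181.3, 212.3]
tcp_rot: [[-1.0, -0.02, -0.001], [-0.02, 1.0, -0.001], [0.001, -0.001, -1.0]]
contact_force: [-0.0, 0.7, -0.3]
opening: 1.006
grip_force: 0.0
[ 3.81755404e-01  5.59637201e-02 -1.75687243e-01  1.34052150e+00
 -4.81088778e-05  3.62206062e-01] -178.87992269335575
```

View pics/t4.png

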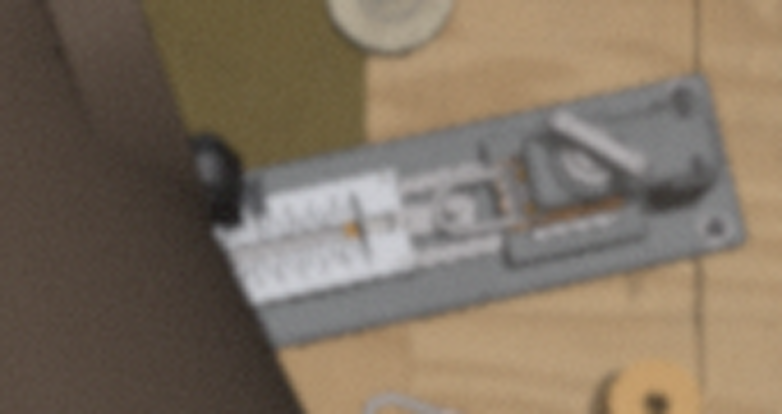

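The wing now runs (553,117)-(643,162). That is about 218° (3.8 rad) from tester x, so it is at the stop. Now to line up on the handle and descend to TCP z 65.

```bash
python3 -m jog '-0.002 0.001 -0.01 0 0 8 1; -0.003 0.001 -0.04 0 0 12.3 1; -0.003 0.001 -0.08 0 0 12.3 1;-0.003 0.001 -0.12 0 0 12.3 1;-0.003 0.001 -0.147 0 0 12.3 1'
python3 -m jog '0 0 0 0 0 0 0.4; 0 0 0 0 0 0 0.35; 0 0 0 0 0 0 0.35;0 0 0 0 0 0 0.35'
python3 - <<'E'
from h import *
c=snap('scene')
cv2.imwrite('pics/s5.png',cv2.resize(c['color'][190:340,215:405],None,fx=4,fy=4,interpolation=cv2.INTER_CUBIC)[:,:,::-1])
E
```

```text
t: 12.75
eef_pos: [447.4, 181.8, 63.1]
tcp_rot: [[-0.975, -0.224, -0.003], [-0.224, 0.975, -0.001], [0.003, -0.001, -1.0]]
contact_force: [0.1, 0.8, 0.0]
opening: 1.005
grip_force: 0.0
t: 13.15
eef_pos: [450.2, 183.0, 68.1]
tcp_rot: [[-0.974, -0.226, 0.003], [-0.226, 0.974, 0.001], [-0.003, 0.0, -1.0]]
contact_force: [-0.0, 0.1, -0.8]
opening: 0.357
grip_force: 0.0
```

View pics/s5.png

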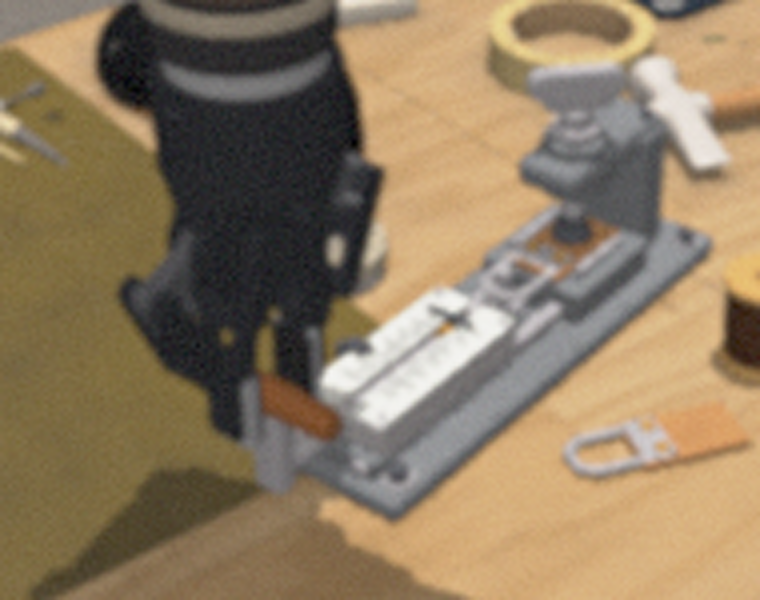

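The fingers at about (245,400) and (305,350) straddle the bar (290,405), with one finger on each side. I'll close.

```bash
python3 -m jog '0 0 -0.003 0 0 0 0.3; 0 0 -0.003 0 0 0 0; 0 0 -0.003 0 0 0 0;0 0 -0.003 0 0 0 0;0 0 -0.003 0 0 0 0'
python3 -m jog '0 0 0 0 0 0 0;0 0 0 0 0 0 0'
```

```text
t: 13.7
eef_pos: [449.4, 182.3, 63.7]
tcp_rot: [[-0.974, -0.226, 0.001], [-0.226, 0.974, -0.0], [-0.001, -0.0, -1.0]]
contact_force: [1.1, -2.3, 4.0]
opening: 0.178
grip_force: 58.7
t: 13.9
eef_pos: [449.4, 182.4, 63.6]
tcp_rot: [[-0.974, -0.226, 0.001], [-0.226, 0.974, -0.0], [-0.001, -0.0, -1.0]]
contact_force: [0.7, -3.5, 5.3]
opening: 0.176
grip_force: 58.8
```

Held. Pull direction is (-0.232, 0.973). I'll draw the first 30 mm.

```bash
python3 -m jog '-0.0007 0.0029 0 0 0 0 0;-0.0014 0.0058 0 0 0 0 0;-0.0021 0.0088 0 0 0 0 0;-0.0028 0.0117 0 0 0 0 0;-0.0035 0.0146 0 0 0 0 0'|grep -E 'eef|contact|opening'
python3 -m jog '-0.0007 0.0029 0 0 0 0 0;-0.0014 0.0058 0 0 0 0 0;-0.0021 0.0088 0 0 0 0 0;-0.0028 0.0117 0 0 0 0 0;-0.0035 0.0146 0 0 0 0 0'|grep -E 'eef|contact|opening'
python3 - <<'E'
from h import *
c=snap('top');s=snap('scene')
a=cv2.resize(c['color'][225:280,260:340],None,fx=7,fy=7,interpolation=cv2.INTER_CUBIC);b=cv2.resize(s['color'][240:320,270:350],None,fx=6,fy=6,interpolation=cv2.INTER_CUBIC)
im=np.zeros((480+5+0,560+0,3),np.uint8);im=np.zeros((600,800,3),np.uint8)
a=cv2.resize(a,(400,275));im[:275,:400]=a;im[:480,400:]=b[:,:400]
im[280:,:400]=cv2.resize(s['color'][205:269,310:390],(400,320),interpolation=cv2.INTER_CUBIC)
cv2.imwrite('pics/p6.png',im[:,:,::-1])
E
```

```text
eef_pos: [446.0, 196.2, 63.6]
contact_force: [1.5, -7.8, 5.2]
opening: 0.172
eef_pos: [442.7, 209.9, 63.5]
contact_force: [3.6, -10.3, 5.8]
opening: 0.175
```

View pics/p6.png

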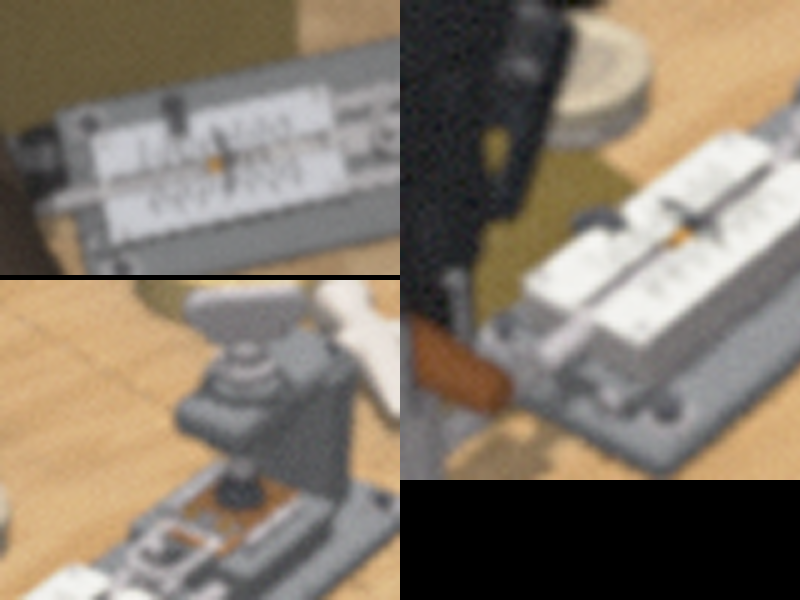

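Top panel (upper left): pointer line (215,135)-(232,190), clip (172,97)-(180,133). The scene panel shows the pointer still short of the clip, and the clamp panel shows the tab unmoved. Next I compute the remaining travel.

```bash
cat >> h.py <<'E'
th=np.radians(-76.64);R=np.array([[np.cos(th),-np.sin(th)],[np.sin(th),np.cos(th)]]);t0=np.array([476.7,64.8])
inv=lambda p:R.T@(p[:2]-t0)
E
python3 - <<'E'
from h import *
c=snap('top');s=snap('scene')
T=lambda x,y:(260+(x+.5)/5-.5,225+(y+.5)/5-.5)
for p in((223,160),(215,135),(232,190),(180,133),(176,115),(172,97)):print(p,inv(plane(c,*T(*p),43)).round(1))
S=lambda x,y:(270+(x-400+.5)/6-.5,240+(y+.5)/6-.5)
for p in((690,218),(667,203),(728,240),(577,222),(612,220),(595,217)):print('s',p,inv(plane(s,*S(*p),43)).round(1))
# profiles along the scale: rectify at z43, 0.5 mm pixels
xs=np.arange(-75,30,.5)
def prof(k,y0,y1):
    g=k['color'].mean(2).astype(np.float32);ys=np.arange(y0,y1,.5)
    q=np.array([[pix(k,[*(R@[x,y]+t0),43]) for x in xs] for y in ys],np.float32)
    return cv2.remap(g,q[...,0],q[...,1],cv2.INTER_LINEAR).mean(0)
for n,k in(('top',c),('scene',s)):
    for y0,y1 in((13,17),(17,21),(5,11),(-11,-5)):
        p=prof(k,y0,y1);i=np.arange(len(xs))[(xs>-65)&(xs<10)];j=i[p[i].argmin()]
        w=np.clip(p[j-10:j+11].max()-35-p[j-10:j+11],0,None);print(n,y0,y1,'min',xs[j],round(p[j]),'cent',(w*xs[j-10:j+11]).sum()/max(w.sum(),1e-6))
E
```

```text
(223, 160) [-24.8   0.5]
(215, 135) [-25.8  11.3]
(232, 190) [-23.9 -12.5]
(180, 133) [-39.7  15.3]
(176, 115) [-39.7  23. ]
(172, 97) [-39.8  30.7]
s (690, 218) [-28.6  -1.7]
s (667, 203) [-26.9   8.8]
s (728, 240) [-30.2 -17.8]
s (577, 222) [-51.4  24.6]
s (612, 220) [-44.   16.7]
s (595, 217) [-46.1  21.9]
top 13 17 min -41.0 124 cent -40.22546254633498
top 17 21 min -40.0 95 cent -40.0528334840584
top 5 11 min -24.0 136 cent -24.20456483585931
top -11 -5 min -25.0 140 cent -24.778837272480303
scene 13 17 min -45.0 108 cent -45.018793807979456
scene 17 21 min -44.0 101 cent -43.92871331928388
scene 5 11 min -27.0 169 cent -27.067623301989265
scene -11 -5 min -28.5 123 cent -28.573327364479894
```

Remaining gap: about 15.5 mm (top) and 16.5 mm (scene). Draw 12 mm and measure again.

```bash
python3 -m jog '-0.0006 0.0024 0 0 0 0 0;-0.0011 0.0047 0 0 0 0 0;-0.0017 0.007 0 0 0 0 0;-0.0022 0.0094 0 0 0 0 0;-0.0028 0.0117 0 0 0 0 0'|grep -E 'eef|contact|opening'
python3 -m jog '0 0 0 0 0 0 0;0 0 0 0 0 0 0'|grep -E 'eef|contact'
cat > m.py <<'E'
from h import *
c=snap('top');s=snap('scene');xs=np.arange(-75,30,.5)
for n,k in(('top',c),('scene',s)):
    g=k['color'].mean(2).astype(np.float32)
    for y0,y1 in((13,17),(17,21),(5,11),(-11,-5)):
        q=np.array([[pix(k,[*(R@[x,y]+t0),43]) for x in xs] for y in np.arange(y0,y1,.5)],np.float32)
        p=cv2.remap(g,q[...,0],q[...,1],cv2.INTER_LINEAR).mean(0)
        i=np.arange(len(xs))[(xs>-55)&(xs<10)];j=i[p[i].argmin()];sl=slice(j-10,j+11)
        w=np.clip(p[sl].max()-35-p[sl],0,None);print(n,y0,y1,xs[j],round(p[j]),(w*xs[sl]).sum()/max(w.sum(),1e-6))
a=cv2.resize(c['color'][230:275,265:335],(560,360),interpolation=cv2.INTER_CUBIC);cv2.imwrite('pics/m.png',a[:,:,::-1])
E
python3 m.py
```

```text
eef_pos: [440.1, 220.8, 63.4]
contact_force: [3.6, -13.2, 6.6]
opening: 0.174
eef_pos: [440.1, 220.8, 63.4]
contact_force: [4.4, -12.4, 5.1]
top 13 17 -39.5 123 -39.83239586103336
top 17 21 -40.0 95 -40.20779755732877
top 5 11 -35.5 134 -35.44783000559778
top -11 -5 -35.5 142 0.0
scene 13 17 -45.0 108 -44.99184068710151
scene 17 21 -44.5 99 0.0
scene 5 11 -40.0 161 -40.12404102384292
scene -11 -5 -39.5 118 -39.422587934071686
```

```bash
python3 -m jog '-0.0004 0.0016 0 0 0 0 0;-0.0008 0.0032 0 0 0 0 0;-0.0011 0.0047 0 0 0 0 0;-0.0011 0.0047 0 0 0 0 0;-0.0011 0.0047 0 0 0 0 0'
python3 -m jog '0 0 0 0 0 0 0;0 0 0 0 0 0 0;0 0 0 0 0 0 0;0 0 0 0 0 0 0;0 0 0 0 0 0 0'|grep -E 'eef|contact'
python3 m.py
```

```text
t: 16.4
eef_pos: [439.0, 225.1, 63.4]
tcp_rot: [[-0.974, -0.225, 0.003], [-0.225, 0.974, -0.007], [-0.001, -0.007, -1.0]]
contact_force: [4.2, -13.8, 7.1]
opening: 0.172
grip_force: 59.2
eef_pos: [439.0, 225.1, 63.4]
contact_force: [4.2, -14.5, 6.9]
top 13 17 -39.5 115 -39.99602589222289
top 17 21 -40.0 94 -40.11290285357274
top 5 11 -40.0 130 -39.73068283983428
top -11 -5 -40.0 133 -39.90625349502309
scene 13 17 -45.0 104 -45.31114006034656
scene 17 21 -46.0 98 -45.68750787053121
scene 5 11 -44.0 141 -44.15341185650018
scene -11 -5 -44.5 131 0.0
```

View pics/m.png

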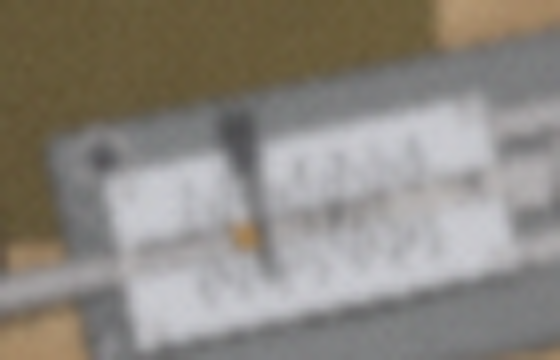

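The pointer line, (255,190)-(270,280), is collinear with the clip at (237,125). The gap is below 0.5 mm in the top view and about 1 mm in the scene view, and the pull is steady at about 15 N. I'm handing in.

```bash
python3 -c "
from rig import robot
print(robot.close_job())"
```

```text
the job is handed in; nothing more can be done
None
```

I handed the job in with the key wound to its stop and the gripper still holding the T-handle at about 15 N, the pointer within about 1 mm of the marker clip; the hand-in gave no verdict.

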